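# Knock a stuck tube block out of its nest from below

## Task

A tube block is stuck down in the pocket of the bridge-shaped nest. Take the knockout hook (the one with the upright pin), bring its foot in under the nest, feel for the hole in the underside with the pin and push the pin up through it until the block has risen onto the spring catches and stays there level, without pushing it out of the pocket. Then draw the hook out from under the nest, leave it standing upright on the bench in the open, and leave everything else where it is.

Things in the scene. Friction and masses are not known exactly. Their poses are not given: they have to be found in the camera images.
- nest: Fixed bridge-shaped fixture; origin at bench level under its middle, z up. Aluminium pocket block 76 (x; 88 over the catch housings) x 158 (y) mm, z = 85 to 140 mm, on two side walls (inner faces at y = +/-66 mm), so underneath it is open along x from both sides, 132 mm wide, 85 mm high. Bolted feet, 10 mm high, reach y = +/-106 mm. The pocket in the top is 48 x 82 mm
- nest_plate (a point): Middle of the ceiling of the nest's opening (nest z = 85 mm): underside of a flat 10 mm steel plate; its top, z = 95 mm, is the pocket's floor. A round 20 mm knockout hole goes up through it. The plate is adjustable: the hole's centre is at nest x = 0 but anywhere from y = -14 to +14 mm, other each time, in no reading and hidden from view: feel for it from below
- nest_catches (a point): Point midway between the two spring catches in the middles of the pocket's two long walls, at the height of their tops (nest z = 106 mm). Each presses the stuck block's side with about 7 N, so it drags. Once the block's underside is lifted past them they snap 7 mm in and carry it. Pushed off-centre the block tilts: its middle may need z = 112 mm before both snap. Above z = 125 mm it is too far out
- tube_block: Lightly oiled aluminium tube block, 46 (x) x 80 (y) x 43 (z) mm, about 0.3 kg, half-round groove along y in its top; origin at the centre of its underside. Starts stuck in the nest's pocket, axes parallel to the nest's, origin at nest z = 95 mm, top 2 mm below the rim, 1 mm play all round: fingers cannot take hold of it. On the catches its origin is at nest z = 106 mm
- knockout: Loose steel hook, 0.45 kg, standing on its foot left or right of the nest. Origin at bench level on the stem's axis, z up, x along the foot towards the pin. Foot 10 thick, 36 wide, x = -30 to +82 mm. Stem 16 x 20 mm. Wooden handle 26 x 26 mm, z = 145 to 195 mm: grip from above at z = 170 mm. Knockout rod: 12 mm upright pin with round end at x = 70 mm, up to z = 58 mm
- knockout_tip (a point): Top of the hook's pin, on the pin's axis: x = 70, y = 0, z = 58 mm of the hook
- plain_stand: look-alike of the knockout hook (same foot, stem and wooden handle) but WITHOUT the upright pin; not used. Origin as for the knockout
- mug: white mug, 80 mm across, 90 tall; origin at the centre of its underside
- oil_can: grey round can, 70 mm across, 170 tall; origin at the centre of its underside
- wrench: wrench, 180 mm, lying
- screwdriver: screwdriver, 190 mm, lying
- shell: upright steel tube stub, 42 mm across, 68 tall, open at both ends; origin at the centre of its underside
- spare_block: a second tube block, same shape as the stuck one, lying free on the bench on the robot's side of the nest; not used

How it is judged:
By the outcome, as a careful person would: the job done as asked, in the order asked, and still so for the second after the job is handed in, with the robot touching nothing.
It also fails if it takes over 61 s, if anything falls off the work surface, if the arm or the gripper's body presses on something with over 40 N, if the wrist force passes 120 N, or if a joint passes its speed limit or range.

## Robot

A 6-joint arm with a two-finger parallel gripper is mounted at the origin on the work surface. World frame = base frame: x ahead of the robot, y to its left, z up, the work surface at z = 0. Lengths are in m, angles in rad, forces in N, time in s.
With the tool pointing down it reaches from about 0.325 to 0.775 m from the base axis. Payload 5.5 kg.
Tool frame: the origin (TCP) lies midway between the tips of the shut fingers; the grasp point (between the pads) lies 19 mm behind it; z points along the fingers, x is the direction in which the jaws open and shut, and the axes are right-handed (so a half turn about z gives the same grasp; the last joint's range is limited). The gripper opens to 85 mm and grips with 20 to 120 N. Pads are 22 mm wide; open, the fingers measure 114 mm over their backs; the gripper's body (76 mm by 85 mm) begins 54 mm behind the grasp point. The pads swing forward as they close: fully open they stand 13 mm farther back than shut.
Start: joints at [-1.372, 0.091, 1.231, -0, 1.82, -0.057], TCP at [0.152, -0.58, 0.231] pointing down, gripper open.
Joint ranges: [-2.87, 2.87], [-0.86, 2.18], [0.17, 2.46], [-1.51, 4.65], [0.06, 2.69], [-2.65, 2.65]. Speed limits (rad/s): [2.57, 2.57, 3.01, 3.14, 3.14, 3.14].

## Interface

Orientations are given as a 3x3 rotation matrix whose columns are the frame's x, y, z axes.
In Python, from plant import get_obs, grab_frame, camera_model, sign_off, spot_in gives the robot as it stands. The module is installed in compiled form; this text tells all that it offers.
- The arm moves only by the tool carry_out, never from a script. Its argument "rows" is a list of rows, each a list of 7 numbers: the shift along the tool's x, y, z in mm, then the turn, a rotation vector about the tool's x, y, z in units of 6 degrees (1.0 is 6 degrees), then the finger opening in mm, from 0 to 85.4. A call has 1 to 12 rows; each row is the pose to reach, as a shift and turn from the pose measured when the call began, along the tool's axes at that moment; what a row does not reach only later rows make up. A row lasts 1/10 s, in which the tool goes at most 50 mm and 8.59 degrees, less where a joint would pass 70% of its speed; a pose out of reach is approached as far as the arm can. A call with a gripper value outside its range is refused whole. The fingers move at their own pace and stop on an object; "newtons" is the grip in N (left out, the last holds). Time passes only in rows, so rows that repeat a pose let the fingers close. It gives the time, the measured TCP pose, the force and the opening at its end, in the units of the state.
- get_obs(): the state, without advancing time (a new reading comes with each control period).
- grab_frame(name): name is "scene" or "top" or "wrist"; returns the picture (480x640x3 uint8, red, green, blue); there is no depth.
- camera_model(name): a dict with "intrinsics" (3x3 intrinsics, pixels), "R" (3x3) and "t" (3): a world point X has camera coordinates R X + t. Camera axes: x right, y down, z forward; pixel columns grow to the right and rows downward; lengths in m; the calibration is good to about 2 mm. The wrist camera is an equidistant fisheye: a pixel r from the principal point sees the ray r / f radians off the axis. A picture is of the moment at which its call begins: read the wrist's pose just before it. camera_model takes no time and is no camera call; for the wrist camera it gives the pose at the moment of the call.
- sign_off(): hands the job in, once; it reports no verdict.
Trained networks look in the newest picture that a camera, given by its name, has taken for a name from the list of things; names that differ only in an ending like _2 or _b are one class to them, and where a whole thing is asked for, a point or a joint stands for the part that bears it (a point fixed in the world has none). Each returns a list of dicts, best first, with "confidence" (0 to 1); they miss things now and then, are a little off and sometimes report something else, mostly with a low value. They report only what shows in the picture. A call takes as long as a camera call.
- spot_in(label, camera): "bbox" ([left, top, width, height] in pixels, round what is visible of it).
The state is a dict: "time": time; "joint_positions": joint angles; "dq": joint speeds; "joint_torque": joint torques, N m; "ee_pos": TCP position; "tool_rot": TCP orientation; "force": force on the tool from outside, world axes, zero at the start; "ft_torque": the same for the moment, N m; "finger_gap": finger opening in m.
Only numpy, scipy, OpenCV 4.12 (cv2) and the standard library are available. Lean on these libraries where they do the work, as an engineer would, in place of code of your own. Each camera call takes 0.05 s, during which the arm holds its last target.

## Working session

There is one attempt and no reset: what is moved stays moved. The work goes in short steps, Python scripts to look and compute and a tool call to move; the robot and the scene stay as the last step left them, time stands still between calls to the robot, and variables do not carry over. Pictures are saved under pics/ and viewed, and the job is handed in when it is done.

Besides the shell and the picture viewer there is one more tool, called after "Request:" in YAML: its name, and indented under it one key for each argument. carry_out: Moves the arm, as the interface text tells. Its arguments: {"type":"object","properties":{"rows":{"type":"array","items":{"type":"array","items":{"type":"number"}}},"newtons":{"type":"number"}},"required":["rows"]}

```bash
mkdir -p pics; python3 - <<'E'
from plant import *
import cv2,numpy as np
o=get_obs();print(o)
for c in("scene","top"):
    im=grab_frame(c);cv2.imwrite(f"pics/{c}0.png",im[:,:,::-1])
    m=camera_model(c);print(c,m)
    for l in("nest","knockout","knockout_tip","plain_stand","spare_block","tube_block"):
        print(l,[(np.round(d["bbox"]).tolist(),round(d["confidence"],2)) for d in spot_in(l,c)][:3])
print(get_obs()["time"])
E
```

```text
{'time': 0.0, 'joint_positions': array([-1.37172003e+00,  9.18660531e-02,  1.23190459e+00,  2.55380521e-06,
        1.81981790e+00, -5.66951313e-02]), 'dq': array([ 0.00027354, -0.0023985 ,  0.00261041,  0.0015158 , -0.00191635,
       -0.0004523 ]), 'joint_torque': array([ 3.11045529e-03, -4.58736455e+01, -4.18016696e+01,  1.56985052e-04,
        1.14678501e-02,  2.09280375e-05]), 'ee_pos': array([ 0.15173879, -0.58019194,  0.23013601]), 'tool_rot': array([[ 2.52992029e-01, -9.67468283e-01, -3.92289610e-04],
       [-9.67466311e-01, -2.52992306e-01,  1.95696328e-03],
       [-1.99254616e-03, -1.15569128e-04, -9.99998008e-01]]), 'force': array([0.61377894, 0.47694691, 0.34691753]), 'ft_torque': array([-0.00572301, -0.02755364,  0.06114546]), 'finger_gap': 0.08515858869984104}
scene {'intrinsics': array([[454.81629614,   0.        , 319.94126904],
       [  0.        , 454.81629614, 237.86461425],
       [  0.        ,   0.        ,   1.        ]]), 'R': array([[ 0.75958111,  0.65017628, -0.01753097],
       [ 0.52713053, -0.63117254, -0.56899441],
       [-0.38101173,  0.4229563 , -0
[... 422 characters left out ...]
      [  0.        , 602.21390097, 228.40272679],
       [  0.        ,   0.        ,   1.        ]]), 'R': array([[ 0.01926744, -0.99979238, -0.00663079],
       [-0.99373715, -0.01841979, -0.11021429],
       [ 0.11006927,  0.00871281, -0.99388573]]), 't': array([-0.01574331,  0.53566195,  1.58336019])}
nest [([291.0, 170.0, 81.0, 50.0], 0.98)]
knockout [([437.0, 215.0, 28.0, 43.0], 0.9)]
knockout_tip [([436.0, 211.0, 33.0, 47.0], 0.84)]
plain_stand [([190.0, 218.0, 35.0, 41.0], 0.66), ([290.0, 173.0, 79.0, 45.0], 0.24)]
spare_block [([255.0, 259.0, 21.0, 32.0], 0.71), ([439.0, 214.0, 31.0, 45.0], 0.16)]
tube_block [([386.0, 275.0, 18.0, 13.0], 0.6), ([317.0, 180.0, 28.0, 18.0], 0.57)]
0.7
```

```bash
python3 - <<'E'
import cv2
a=cv2.imread("pics/scene0.png");cv2.imwrite("pics/s0c.png",cv2.resize(a[100:380,160:460],None,fx=2.1,fy=2.1,interpolation=2))
a=cv2.imread("pics/top0.png");cv2.imwrite("pics/t0c.png",cv2.resize(a[140:320,170:490],None,fx=2.5,fy=2.5,interpolation=2))
E
```

```text
(no output)
```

View pics/s0c.png

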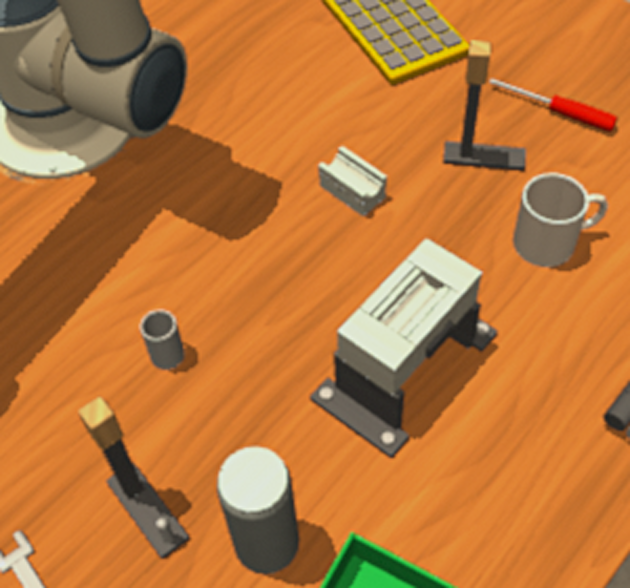

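View pics/t0c.png

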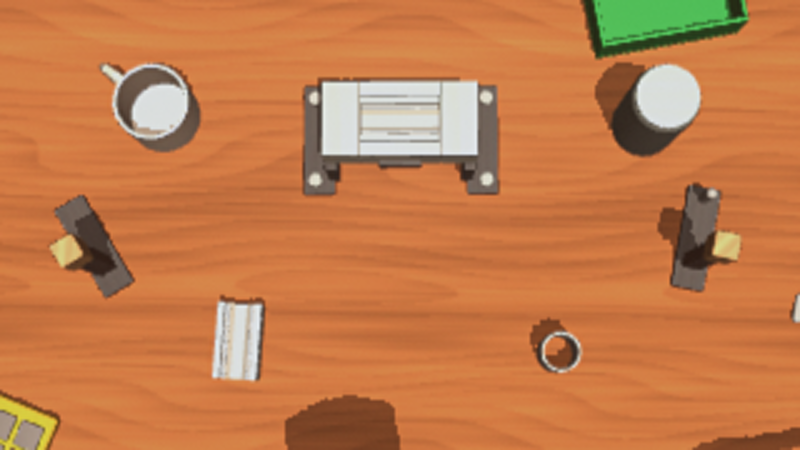

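View pics/scene0.png

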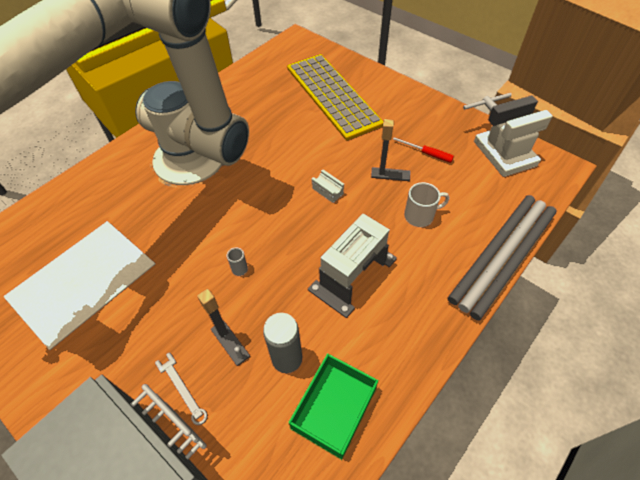

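```bash
cat > h.py <<'E'
import numpy as np
from scipy.optimize import least_squares
from plant import camera_model
CM={}
def cm(c):
    if c not in CM: CM[c]=camera_model(c)
    return CM[c]
def proj(c,X,m=None):
    m=m or cm(c);Y=np.atleast_2d(X)@m["R"].T+m["t"]
    K=m["intrinsics"]
    if c=="wrist":
        r=np.hypot(Y[:,0],Y[:,1]);th=np.arctan2(r,Y[:,2]);s=th/np.maximum(r,1e-9)
        return np.c_[K[0,0]*Y[:,0]*s+K[0,2],K[1,1]*Y[:,1]*s+K[1,2]]
    return np.c_[K[0,0]*Y[:,0]/Y[:,2]+K[0,2],K[1,1]*Y[:,1]/Y[:,2]+K[1,2]]
def world(p,L):
    x,y,a=p;c,s=np.cos(a),np.sin(a);L=np.atleast_2d(L)
    return np.c_[x+c*L[:,0]-s*L[:,1],y+s*L[:,0]+c*L[:,1],L[:,2]]
def fit(obs,p0,ms={}):
    # obs: list of (cam, local pt, pixel)
    def f(p): return np.concatenate([(proj(c,world(p,l),ms.get(c))[0]-px) for c,l,px in obs])
    r=least_squares(f,p0,loss="soft_l1",f_scale=1.5);return r.x,np.round(f(r.x).reshape(-1,2),1)
def backproj(c,px,z):
    m=cm(c);K=m["intrinsics"];d=m["R"].T@np.array([(px[0]-K[0,2])/K[0,0],(px[1]-K[1,2])/K[1,1],1]);o=-m["R"].T@m["t"]
    return o+d*(z-o[2])/d[2]
E
python3 - <<'E'
from h import *
T=lambda u,v:np.array([u/2.5+170-.3,v/2.5+140-.3]);S=lambda u,v:np.array([u/2.1+160-.25,v/2.1+100-.25])
print("nest c",backproj("top",T(400,118),.14))
n=[("top",(.038,.079,.14),T(321,80)),("top",(.038,-.079,.14),T(478,80)),("top",(-.038,-.079,.14),T(478,156)),("top",(-.038,.079,.14),T(321,156)),
("scene",(-.038,-.079,.14),S(339,328)),("scene",(.038,-.079,.14),S(396,367)),("scene",(-.038,.079,.14),S(429,240)),("scene",(.038,.079,.14),S(481,275))]
p,r=fit(n,[.6,0,0]);print("nest",p,np.degrees(p[2]));print(r.tolist())
k=[("top",(.082,.018,.01),T(689,185)),("top",(.082,-.018,.01),T(720,190)),("top",(-.03,-.018,.01),T(702,291)),("top",(-.03,.018,.01),T(672,287)),
("top",(0,0,.195),T(726,246)),("top",(.07,0,.058),T(712,194)),("scene",(.07,0,.058),S(162,522)),("scene",(0,0,.195),S(97,412)),("scene",(.082,.018,.01),S(187,537)),("scene",(.082,-.018,.01),S(163,555))]
q,r=fit(k,[.5,-.25,0]);print("hook",q,np.degrees(q[2]));print(r.tolist())
print("hook in nest dirs; spare",backproj("top",T(240,340),.04),"shell",backproj("top",T(560,352),.068),"can",backproj("top",T(668,97),.17),"mug",backproj("top",T(152,102),.09),"stand",backproj("top",T(67,252),.195))
E
```

```text
nest c [ 6.28468052e-01 -1.03366097e-04  1.40000000e-01]
nest [0.62952818 0.00087119 0.01186297] 0.6796980039715504
[[0.0, -0.3], [-0.1, 0.1], [-0.2, -0.5], [-0.4, -0.9], [-1.0, 0.6], [-0.8, 1.1], [-0.7, -1.5], [1.2, -1.6]]
hook [ 0.50112514 -0.31661235 -0.17960837] -10.290801642032209
[[-0.0, -0.4], [0.6, 0.2], [0.6, 0.2], [-0.6, -0.8], [0.5, -0.5], [-0.0, -0.7], [-0.2, -0.9], [-0.6, -0.9], [1.3, -1.0], [-0.9, 0.6]]
hook in nest dirs; spare [0.40589213 0.16547759 0.04      ] shell [ 0.3989887  -0.16954911  0.068     ] can [ 0.64878574 -0.264133    0.17      ] mug [0.64973998 0.25908944 0.09      ] stand [0.48232996 0.31628027 0.195     ]
```

Request:
carry_out:
  rows:
    - [-14,-34,-20,0,0,-1,85]
    - [-28,-67,-40,0,0,-2,85]
    - [-42,-101,-60,0,0,-3,85]
    - [-56,-135,-70,0,0,-4.3,85]
    - [-70,-168,-70,0,0,-5.5,85]
    - [-84,-205,-70,0,0,-6.8,85]
    - [-99,-242,-70,0,0,-8,85]
    - [-116,-282,-70,0,0,-9.2,85]
    - [-133,-323,-70,0,0,-10.2,85]
    - [-150,-364,-70,0,0,-10.84,85]
    - [-166,-404,-70,0,0,-10.84,85]
    - [-166,-404,-70,0,0,-10.84,85]

```text
time: 1.9
ee_pos: [0.504, -0.314, 0.3004]
tool_rot: [[0.985, -0.173, 0.0], [-0.173, -0.985, 0.002], [-0.0, -0.002, -1.0]]
force: [-0.7, -0.9, 0.2]
finger_gap: 0.085
```

```bash
python3 - <<'E'
from plant import *
import cv2,numpy as np
o=get_obs();print(o["time"],o["ee_pos"],o["tool_rot"].round(3),o["force"])
m=camera_model("wrist");print(m);np.savez("w1.npz",**m)
im=grab_frame("wrist");cv2.imwrite("pics/w1.png",im[:,:,::-1])
E
```

```text
1.9 [ 0.5040409  -0.31401165  0.30043742] [[ 0.985 -0.173  0.   ]
 [-0.173 -0.985  0.002]
 [-0.    -0.002 -1.   ]] [-0.6730459  -0.86459852  0.21006323]
{'intrinsics': array([[371.64829954,   0.        , 324.46896991],
       [  0.        , 371.64829954, 241.96653524],
       [  0.        ,   0.        ,   1.        ]]), 'R': array([[ 9.85079553e-01, -1.72099527e-01, -1.65612525e-04],
       [-1.62790743e-01, -9.32108392e-01,  3.23532253e-01],
       [-5.58341165e-02, -3.18678047e-01, -9.46217128e-01]]), 't': array([-0.55102067, -0.27488815,  0.3747201 ])}
```

View pics/w1.png

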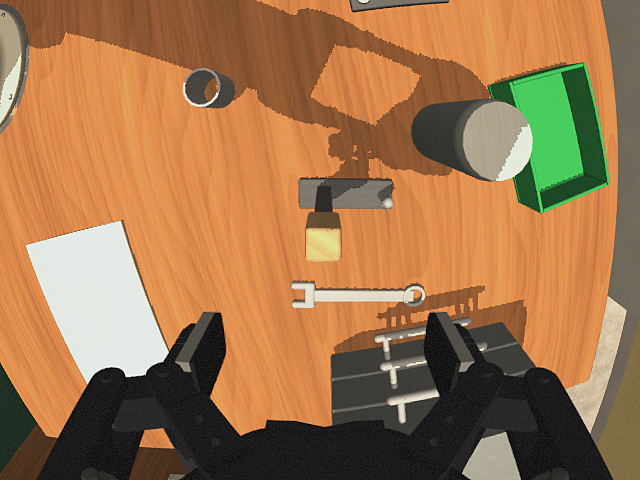

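```bash
cat > k.py <<'E'
from h import *
m=dict(np.load("w1.npz"))
w=[((-.03,.018,.01),(299,178)),((.082,.018,.01),(392,179)),((.082,-.018,.01),(394,207)),((-.03,-.018,.01),(300,208)),((.07,0,.058),(388,203)),
((-.013,.013,.195),(305,229)),((.013,.013,.195),(340,229)),((.013,-.013,.195),(341,261)),((-.013,-.013,.195),(306,261))]
q,r=fit([("wrist",l,np.array(p,float)) for l,p in w],[.5,-.317,-.18],{"wrist":m})
print(q,np.degrees(q[2]));print(r.tolist())
E
python3 k.py
```

```text
[ 0.50310977 -0.31750941 -0.16495545] -9.451251215248408
[[-0.8, 0.8], [0.7, -0.4], [-2.4, 1.0], [-1.0, 0.4], [1.1, -0.8], [-0.5, -1.3], [1.8, -1.6], [0.5, 1.0], [-0.5, 1.3]]
```

Request:
carry_out:
  rows:
    - [-1.5,3.3,0,0,0,0,85]
    - [-1.5,3.3,40,0,0,0,85]
    - [-1.5,3.3,80,0,0,0,85]
    - [-1.5,3.3,120,0,0,0,75]
    - [-1.5,3.3,140,0,0,0,65]
    - [-1.5,3.3,149,0,0,0,55]
    - [-1.5,3.3,149,0,0,0,45]
    - [-1.5,3.3,149,0,0,0,38]
    - [-1.5,3.3,149,0,0,0,30]
  newtons: 110

```text
time: 2.85
ee_pos: [0.5007, -0.3195, 0.1541]
tool_rot: [[0.985, -0.175, 0.002], [-0.175, -0.985, -0.002], [0.003, 0.001, -1.0]]
force: [0.9, -0.6, -0.4]
finger_gap: 0.03
```

Request:
carry_out:
  rows:
    - [0,0,0,0,0,0,20]
    - [0,0,0,0,0,0,10]
    - [0,0,0,0,0,0,10]
    - [0,0,0,0,0,0,10]
    - [0,0,0,0,0,0,10]
  newtons: 110

```text
time: 3.35
ee_pos: [0.5008, -0.3197, 0.1546]
tool_rot: [[0.985, -0.175, 0.003], [-0.175, -0.985, -0.002], [0.003, 0.002, -1.0]]
force: [0.4, -0.1, 1.1]
finger_gap: 0.0247
```

```bash
python3 - <<'E'
from plant import *
import cv2,numpy as np
o=get_obs();print(o["time"],o["ee_pos"],o["tool_rot"].round(3),o["force"],o["ft_torque"],o["finger_gap"])
im=grab_frame("wrist");cv2.imwrite("pics/w2.png",im[:,:,::-1])
E
```

```text
3.35 [ 0.50081984 -0.31965219  0.15461398] [[ 0.985 -0.175  0.003]
 [-0.175 -0.985 -0.002]
 [ 0.003  0.002 -1.   ]] [ 0.39094864 -0.14977828  1.07622259] [-0.01823163  0.26960048  0.01524735] 0.024650275963126862
```

View pics/w2.png

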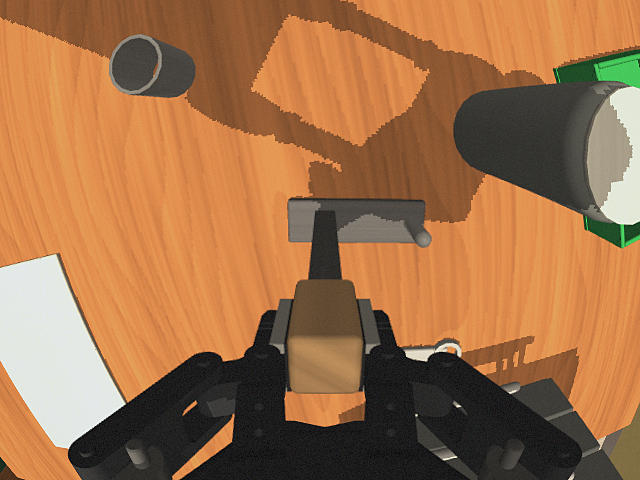

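Request:
carry_out:
  rows:
    - [0,0,-20,0,0,0,10]
    - [0,0,-50,0,0,0,10]
    - [0,0,-80,0,0,0,10]
    - [-5,-12,-100,0,0,0,10]
    - [-18,-42,-100,0,0,-0.2,10]
    - [-33,-77,-100,0,0,-0.5,10]
    - [-50,-115,-100,0,0,-0.8,10]
    - [-67,-153,-100,0,0,-1.1,10]
    - [-84,-192,-100,0,0,-1.4,10]
    - [-101,-231,-100,0,0,-1.6,10]
    - [-118,-270,-100,0,0,-1.8,10]
    - [-130,-300,-100,0,0,-1.8,10]

```text
time: 4.6
ee_pos: [0.4239, 0.0008, 0.253]
tool_rot: [[1.0, 0.014, 0.002], [0.014, -1.0, -0.001], [0.002, 0.001, -1.0]]
force: [1.6, -0.2, -5.3]
finger_gap: 0.0249
```

Request:
carry_out:
  rows:
    - [0,0,0,0,0,0,10]
    - [0,0,0,0,0,0,10]

```text
time: 4.8
ee_pos: [0.4236, 0.0014, 0.2524]
tool_rot: [[1.0, 0.016, 0.001], [0.016, -1.0, -0.001], [0.001, 0.002, -1.0]]
force: [0.4, 0.1, -4.0]
finger_gap: 0.025
```

```bash
python3 - <<'E'
from plant import *
import cv2,numpy as np
o=get_obs();print(o["time"],o["ee_pos"],o["tool_rot"].round(3),o["force"],o["ft_torque"],o["finger_gap"])
m=camera_model("wrist");np.savez("w3.npz",ee=o["ee_pos"],rot=o["tool_rot"],**m)
im=grab_frame("wrist");cv2.imwrite("pics/w3.png",im[:,:,::-1])
im=grab_frame("scene");cv2.imwrite("pics/s3.png",im[:,:,::-1])
E
```

```text
4.8 [0.42356232 0.00138949 0.25236091] [[ 1.     0.016  0.001]
 [ 0.016 -1.    -0.001]
 [ 0.001  0.002 -1.   ]] [ 0.39432145  0.14553844 -4.02409336] [-0.08961812  0.0844626  -0.04283581] 0.024978946869956973
```

View pics/w3.png

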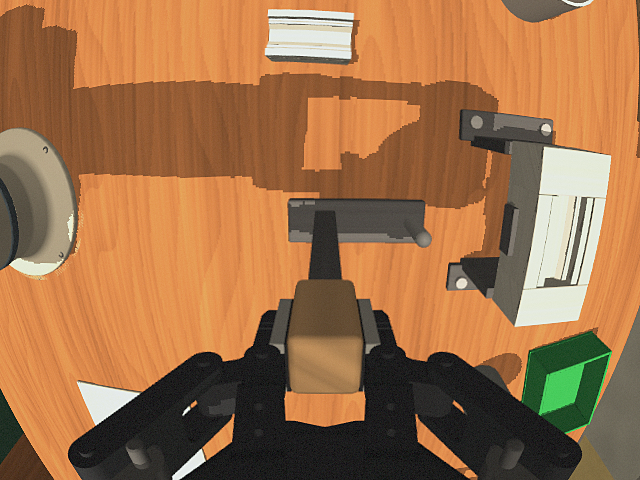

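View pics/s3.png

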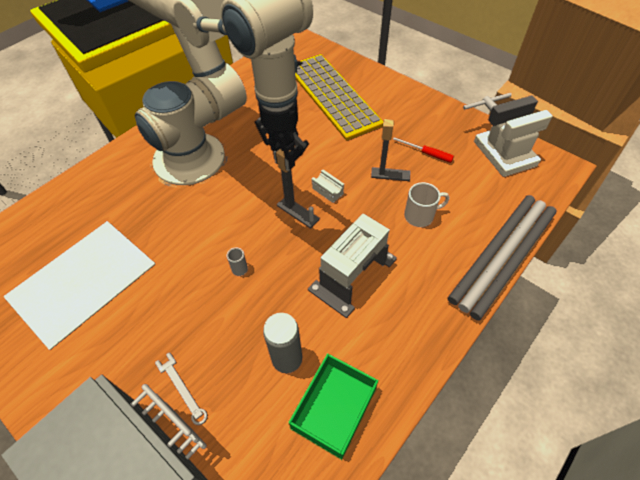

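```bash
cat > k3.py <<'E'
from h import *
m=dict(np.load("w3.npz"))
ee=m["ee"]
w=[((-.03,.018,.01),(288,198)),((.082,.018,.01),(424.5,200)),((-.03,-.018,.01),(288.5,241)),((.07,0,.058),(424.5,238)),((-.03,-.018,.01),(288.5,241))]
def f(p):
    W=world(p[[0,1,3]],np.array([a for a,b in w]));W[:,2]+=p[2]
    return np.append((proj("wrist",W,m)-np.array([b for a,b in w])).ravel(),(p[2]-.1)*2000)
r=least_squares(f,[ee[0],ee[1],.1,.016]);q=r.x
print("hook",q[:3],"rel tcp",q[:3]-ee,"yaw",np.degrees(q[3]),r.fun.round(1))
n=[((-.038,.079,.14),(541,142)),((.038,.079,.14),(610,154)),((.038,-.079,.14),(586.5,320)),((-.038,-.079,.14),(515.5,325))]
p,rr=fit([("wrist",l,np.array(px,float)) for l,px in n],[.63,0,0],{"wrist":m});print("nest wrist",p,np.degrees(p[2]),rr.tolist())
tip=world(q[[0,1,3]],(.07,0,.058))[0];print("tip",tip)
for p in(p,np.array([.6295,.0009,.0119])):
    c,s=np.cos(p[2]),np.sin(p[2]);d=tip[:2]-p[:2];print("tip in nest",c*d[0]+s*d[1],-s*d[0]+c*d[1],"yaw diff",np.degrees(q[3]-p[2]))
E
python3 k3.py
python3 - <<'E'
import cv2
a=cv2.imread("pics/w3.png");cv2.imwrite("pics/w3c.png",cv2.resize(a[90:340,270:630],None,fx=2.2,fy=2.2,interpolation=2))
E
```

```text
hook [0.42410953 0.00551998 0.09955318] rel tcp [ 0.00054721  0.00413049 -0.15280773] yaw 0.9640068835057561 [-1.6 -0.1  1.9 -1.1 -0.8  0.2  1.3  1.1 -0.8  0.2 -0.9]
nest wrist [0.63041005 0.00169471 0.04159089] 2.382982301359688 [[0.9, 2.4], [0.3, -2.2], [-6.9, -2.5], [-0.0, 0.8]]
tip [0.49409963 0.00669768 0.058     ]
tip in nest -0.13598452807592162 0.010666283697181407 yaw diff -1.4189754178539316
tip in nest -0.13532179668293642 0.007408496915189697 yaw diff 0.28218710730007646
```

View pics/w3c.png

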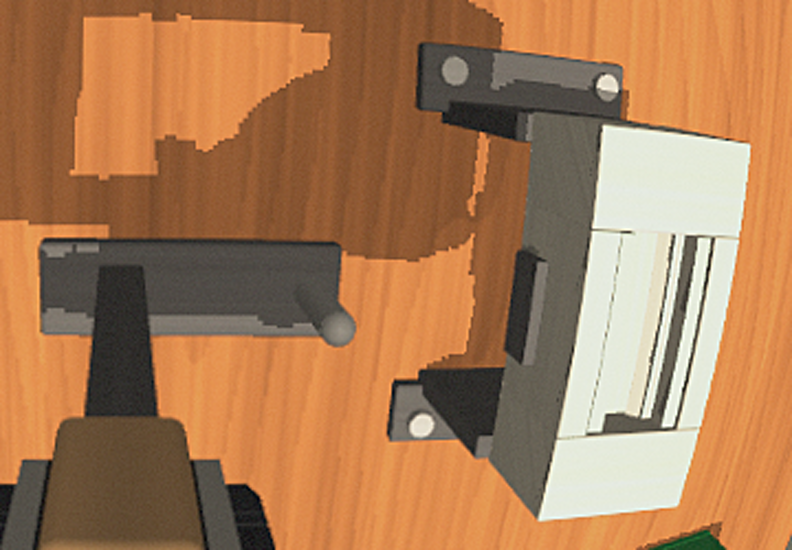

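```bash
cat > k4.py <<'E'
from h import *
from scipy.spatial.transform import Rotation as Ro
m=dict(np.load("w3.npz"));ee=m["ee"]
c=lambda u,v:(u/2.2+270-.3,v/2.2+90-.3)
w=[((-.03,.018,.01),c(40,242)),((.082,.018,.01),c(340,243)),((-.03,-.018,.01),c(41,333)),((.07,0,.056),c(338,327)),((-.03,-.018,.01),c(41,333)),
((.008,.01,.01),c(147,268)),((-.008,.01,.01),c(101,267)),((.013,.013,.145),c(180,421)),((-.013,.013,.145),c(66,421))][:7]
L=np.array([a for a,b in w]);P=np.array([b for a,b in w])
def f(p):
    W=Ro.from_rotvec([p[4],p[5],p[3]]).apply(L)+p[:3]
    return np.r_[(proj("wrist",W,m)-P).ravel(),(p[2]-ee[2]+.1535)*1500,p[4:]*60]
r=least_squares(f,[ee[0],ee[1],.1,.016,0,0],loss="soft_l1");q=r.x
print("hook",q[:3],"rel tcp",q[:3]-ee,"rot deg",np.degrees(q[3:]),f(q).round(1))
n=[((-.038,.079,.14),c(602,124)),((.038,.079,.14),c(750,143)),((.038,-.079,.14),c(680,507)),((-.038,-.079,.14),c(541,520))]
p,rr=fit([("wrist",l,np.array(px,float)) for l,px in n],[.63,0,0],{"wrist":m});print("nest wrist",p,np.degrees(p[2]),rr.tolist())
tip=Ro.from_rotvec([q[4],q[5],q[3]]).apply([.07,0,.058])+q[:3];print("tip",tip)
for p in(p,np.array([.6295,.0009,.0119])):
    cc,s=np.cos(p[2]),np.sin(p[2]);d=tip[:2]-p[:2];print("tip in nest",cc*d[0]+s*d[1],-s*d[0]+cc*d[1])
E
python3 k4.py
```

```text
hook [0.42458288 0.00400035 0.0983134 ] rel tcp [ 0.00102056  0.00261085 -0.15404751] rot deg [ 0.97531174 -0.41277408 -0.0792703 ] [-0.7 -0.4  2.2  0.1  0.1  1.4  1.7  0.8  0.1  1.4 -1.4 -2.5 -0.6 -2.
 -0.8 -0.4 -0.1]
nest wrist [6.31105848e-01 3.70712348e-05 3.06722196e-02] 1.757388732474879 [[0.0, 0.1], [0.7, -0.3], [0.1, -0.8], [-0.7, 0.9]]
tip [0.49448888 0.00560934 0.15640439]
tip in nest -0.13638182517958022 0.00975933234816987
tip in nest -0.13494552362308043 0.006315596807058266
```

Request:
carry_out:
  rows:
    - [0,0,25,0,0,0,10]
    - [0,0,60,0,0,0,10]
    - [0,-3,80,0,0,0,10]
    - [0,-6,89,0,0,0,10]
    - [0,-6,89,0,0,0,10]
    - [20,-6,89,0,0,0,10]
    - [45,-6,89,0,0,0,10]
    - [70,-6,89,0,0,0,10]
    - [95,-6,89,0,0,0,10]
    - [118,-6,89,0,0,0,10]
    - [135,-6,89,0,0,0,10]
    - [135,-6,89,0,0,0,10]

```text
time: 6.1
ee_pos: [0.5612, 0.0072, 0.1646]
tool_rot: [[1.0, 0.013, 0.003], [0.013, -1.0, -0.002], [0.003, 0.002, -1.0]]
force: [0.3, -0.7, -4.0]
finger_gap: 0.0248
```

```bash
python3 - <<'E'
from plant import *
import cv2,numpy as np
o=get_obs();print(o["time"],o["ee_pos"],o["tool_rot"].round(4),o["force"],o["ft_torque"],o["finger_gap"])
m=camera_model("wrist");np.savez("w5.npz",ee=o["ee_pos"],rot=o["tool_rot"],**m)
im=grab_frame("wrist");cv2.imwrite("pics/w5.png",im[:,:,::-1])
im=grab_frame("scene");cv2.imwrite("pics/s5.png",im[:,:,::-1])
cv2.imwrite("pics/s5c.png",cv2.resize(im[150:330,220:460,::-1],None,fx=3,fy=3,interpolation=2))
E
```

```text
6.1 [0.56124796 0.007204   0.16461014] [[ 0.9999  0.0128  0.0029]
 [ 0.0128 -0.9999 -0.002 ]
 [ 0.0028  0.002  -1.    ]] [ 0.26691866 -0.71790041 -4.00417536] [-0.03247705  0.08259192  0.02922988] 0.02482926448776407
```

View pics/w5.png

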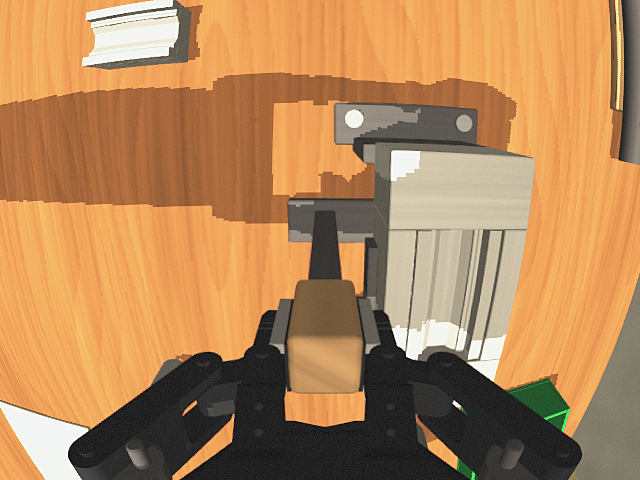

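View pics/s5c.png

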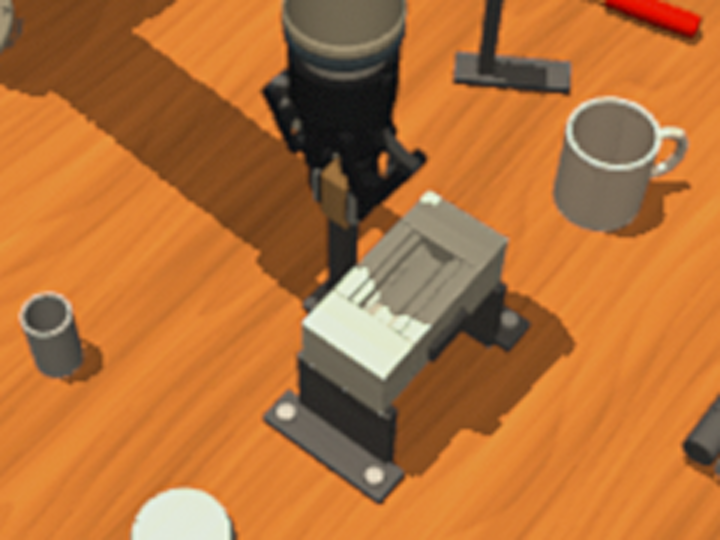

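```bash
python3 - <<'E'
import cv2
a=cv2.imread("pics/w5.png");cv2.imwrite("pics/w5c.png",cv2.resize(a[90:370,270:550],None,fx=2.1,fy=2.1,interpolation=2))
E
```

```text
(no output)
```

View pics/w5c.png

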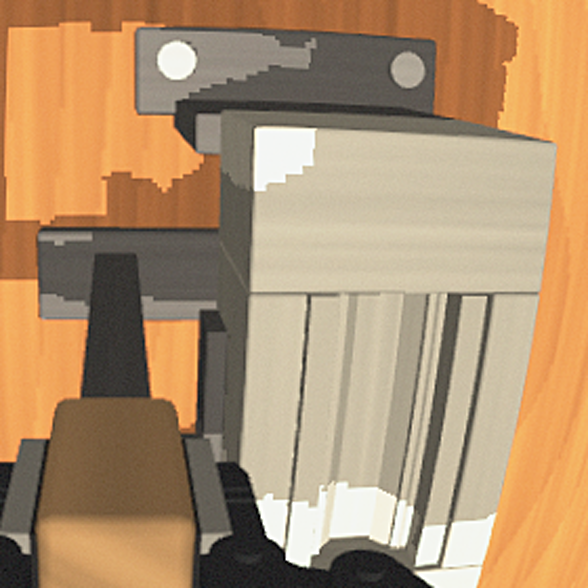

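```bash
cat > k5.py <<'E'
from h import *
m=dict(np.load("w5.npz"));ee=m["ee"]
c=lambda u,v:np.array((u/2.1+270-.3,v/2.1+90-.3))
n=[((-.038,.079,.14),c(252,125)),((.038,.079,.14),c(555,142)),((-.038,.041,.14),c(247,294)),((.038,.041,.14),c(540,293)),((-.024,.041,.14),c(309,294)),((.024,.041,.14),c(489,294)),((-.038,.079,.085),c(221,110))]
p,rr=fit([("wrist",l,px) for l,px in n],[.63,0,0],{"wrist":m});print("nest wrist",p,np.degrees(p[2]),rr.tolist())
# tip from k4 rel tcp (0.0709,0.0042)
for tr in((.0709,.0042),):
  for P in(p,[.6303,.0005,.021]):
    d=ee[:2]+tr-np.array(P[:2]);a=P[2];print("tip nest",np.cos(a)*d[0]+np.sin(a)*d[1],-np.sin(a)*d[0]+np.cos(a)*d[1])
E
python3 k5.py
```

```text
nest wrist [ 6.30224799e-01 -1.10583262e-04  2.26178153e-02] 1.2959053608344513 [[0.2, 0.4], [1.0, 0.0], [-0.0, 0.1], [-0.2, 0.3], [-1.1, -0.1], [1.5, -0.2], [-1.1, -0.4]]
tip nest 0.0021830795281961206 0.011468143098578383
tip nest 0.0020765174143813833 0.010862790384507695
```

Request:
carry_out:
  rows:
    - [-2,-2,-5,0,0,0,10]
    - [-2,-2,-10,0,0,0,10]
    - [-2,-2,-12,0,0,0,10]
    - [-2,-2,-12,0,0,0,10]

```text
time: 6.6
ee_pos: [0.5575, 0.0094, 0.1777]
tool_rot: [[1.0, 0.013, 0.003], [0.013, -1.0, -0.002], [0.003, 0.002, -1.0]]
force: [-0.2, -0.1, -4.1]
finger_gap: 0.0253
```

Request:
carry_out:
  rows:
    - [0,0,-2,0,0,0,10]
    - [0,0,-2,0,0,0,10]

```text
time: 6.8
ee_pos: [0.5575, 0.0094, 0.1802]
tool_rot: [[1.0, 0.013, 0.004], [0.013, -1.0, -0.002], [0.004, 0.002, -1.0]]
force: [0.9, -0.0, -4.1]
finger_gap: 0.0246
```

Request:
carry_out:
  rows:
    - [0,0,-2,0,0,0,10]
    - [0,0,-2,0,0,0,10]

```text
time: 7.0
ee_pos: [0.5574, 0.0094, 0.1816]
tool_rot: [[1.0, 0.013, 0.003], [0.013, -1.0, -0.002], [0.003, 0.002, -1.0]]
force: [1.0, 0.8, -6.0]
finger_gap: 0.025
```

Request:
carry_out:
  rows:
    - [0,0,-1,0,0,0,10]
    - [0,0,-1.5,0,0,0,10]

```text
time: 7.2
ee_pos: [0.5573, 0.0094, 0.182]
tool_rot: [[1.0, 0.013, 0.002], [0.013, -1.0, -0.002], [0.002, 0.002, -1.0]]
force: [3.4, -0.2, -11.9]
finger_gap: 0.0247
```

Request:
carry_out:
  rows:
    - [1.5,1,-1,0,0,0,10]
    - [1.5,3,-1,0,0,0,10]

```text
time: 7.4
ee_pos: [0.5585, 0.007, 0.1824]
tool_rot: [[1.0, 0.014, -0.0], [0.014, -1.0, -0.001], [-0.0, 0.001, -1.0]]
force: [0.8, 0.2, -7.4]
finger_gap: 0.0246
```

Request:
carry_out:
  rows:
    - [0,2,-1,0,0,0,10]
    - [0,3,-1,0,0,0,10]

```text
time: 7.6
ee_pos: [0.5589, 0.0035, 0.1844]
tool_rot: [[1.0, 0.013, 0.002], [0.013, -1.0, -0.001], [0.002, 0.001, -1.0]]
force: [0.3, 0.3, -4.0]
finger_gap: 0.0248
```

Request:
carry_out:
  rows:
    - [0,2,-1,0,0,0,10]
    - [0,3,-1,0,0,0,10]

```text
time: 7.8
ee_pos: [0.5594, 0.0, 0.1868]
tool_rot: [[1.0, 0.013, 0.004], [0.013, -1.0, -0.002], [0.004, 0.002, -1.0]]
force: [-0.2, -0.7, -4.3]
finger_gap: 0.0248
```

Request:
carry_out:
  rows:
    - [0,2,0,0,0,0,10]
    - [0,2,0,0,0,0,10]

```text
time: 8.0
ee_pos: [0.5596, -0.0024, 0.1873]
tool_rot: [[1.0, 0.013, 0.005], [0.013, -1.0, -0.002], [0.005, 0.002, -1.0]]
force: [-0.2, 0.2, -4.7]
finger_gap: 0.0248
```

Request:
carry_out:
  rows:
    - [0,2,0,0,0,0,10]
    - [0,2,0,0,0,0,10]

```text
time: 8.2
ee_pos: [0.5597, -0.0047, 0.1874]
tool_rot: [[1.0, 0.012, 0.005], [0.012, -1.0, -0.002], [0.005, 0.002, -1.0]]
force: [0.1, -0.5, -4.2]
finger_gap: 0.0245
```

Request:
carry_out:
  rows:
    - [0,2,0,0,0,0,10]
    - [0,2,0,0,0,0,10]

```text
time: 8.4
ee_pos: [0.5597, -0.0062, 0.1873]
tool_rot: [[1.0, 0.013, 0.005], [0.013, -1.0, -0.001], [0.005, 0.001, -1.0]]
force: [-0.8, 1.5, -4.5]
finger_gap: 0.0247
```

Request:
carry_out:
  rows:
    - [0,1.5,0,0,0,0,10]
    - [0,1.5,0,0,0,0,10]

```text
time: 8.6
ee_pos: [0.5597, -0.007, 0.1874]
tool_rot: [[1.0, 0.014, 0.005], [0.014, -1.0, 0.0], [0.005, -0.0, -1.0]]
force: [0.4, 3.5, -4.5]
finger_gap: 0.0246
```

Request:
carry_out:
  rows:
    - [0,-5,0,0,0,0,10]
    - [0,-8,0,0,0,0,10]
    - [0,-8.5,0,0,0,0,10]

```text
time: 8.9
ee_pos: [0.5596, 0.0016, 0.1873]
tool_rot: [[1.0, 0.014, 0.005], [0.014, -1.0, -0.0], [0.005, 0.001, -1.0]]
force: [0.4, 0.0, -4.5]
finger_gap: 0.025
```

Request:
carry_out:
  rows:
    - [0,-1,0,0,0,0,10]
    - [0,-1.5,0,0,0,0,10]

```text
time: 9.1
ee_pos: [0.5595, 0.0027, 0.1873]
tool_rot: [[1.0, 0.013, 0.005], [0.013, -1.0, -0.001], [0.005, 0.001, -1.0]]
force: [1.3, -1.5, -4.7]
finger_gap: 0.0249
```

Request:
carry_out:
  rows:
    - [0,2.5,0,0,0,0,10]
    - [0,4.5,0,0,0,0,10]
    - [4,4.5,0,0,0,0,10]
    - [4,4.5,0,0,0,0,10]

```text
time: 9.5
ee_pos: [0.5637, -0.002, 0.1872]
tool_rot: [[1.0, 0.013, 0.004], [0.013, -1.0, -0.001], [0.004, 0.001, -1.0]]
force: [-0.3, -1.0, -5.1]
finger_gap: 0.0251
```

Request:
carry_out:
  rows:
    - [1.5,0,0,0,0,0,10]
    - [1.5,0,0,0,0,0,10]

```text
time: 9.7
ee_pos: [0.5645, -0.0019, 0.1872]
tool_rot: [[1.0, 0.013, 0.002], [0.013, -1.0, -0.001], [0.002, 0.001, -1.0]]
force: [-5.2, -0.3, -2.2]
finger_gap: 0.0252
```

Request:
carry_out:
  rows:
    - [-3,0,0,0,0,0,10]
    - [-4.5,0,0,0,0,0,10]
    - [-4.5,0,-2,0,0,0,10]
    - [-4.5,0,-4,0,0,0,10]

```text
time: 10.1
ee_pos: [0.5602, -0.002, 0.1914]
tool_rot: [[1.0, 0.013, 0.003], [0.013, -1.0, -0.001], [0.003, 0.001, -1.0]]
force: [0.2, 0.5, -4.2]
finger_gap: 0.0252
```

Request:
carry_out:
  rows:
    - [0,0,-2,0,0,0,10]
    - [0,0,-3,0,0,0,10]

```text
time: 10.3
ee_pos: [0.5597, -0.0019, 0.1925]
tool_rot: [[1.0, 0.013, -0.0], [0.013, -1.0, -0.001], [-0.0, 0.001, -1.0]]
force: [3.6, 0.8, -15.3]
finger_gap: 0.0248
```

Request:
carry_out:
  rows:
    - [0,0,-2,0,0,0,10]
    - [0,0,-3,0,0,0,10]

```text
time: 10.5
ee_pos: [0.5597, -0.0019, 0.1936]
tool_rot: [[1.0, 0.013, -0.002], [0.013, -1.0, -0.001], [-0.002, 0.001, -1.0]]
force: [3.6, 0.5, -15.9]
finger_gap: 0.0247
```

Request:
carry_out:
  rows:
    - [0,0,-2,0,0,0,10]
    - [0,0,-4,0,0,0,10]
    - [0,0,-6,0,0,0,10]

```text
time: 10.8
ee_pos: [0.5597, -0.0018, 0.1994]
tool_rot: [[1.0, 0.013, -0.003], [0.013, -1.0, -0.001], [-0.003, 0.001, -1.0]]
force: [3.7, 1.0, -16.9]
finger_gap: 0.0251
```

Request:
carry_out:
  rows:
    - [0,0,-2,0,0,0,10]
    - [0,0,-4,0,0,0,10]
    - [0,0,-6,0,0,0,10]

```text
time: 11.1
ee_pos: [0.5597, -0.0017, 0.2067]
tool_rot: [[1.0, 0.013, -0.002], [0.013, -1.0, -0.001], [-0.002, 0.001, -1.0]]
force: [0.1, 0.7, -7.0]
finger_gap: 0.0248
```

```bash
cat > look.py <<'E'
import sys,cv2
from plant import *
n=sys.argv[1]
o=get_obs();print(o["time"],o["ee_pos"].round(4),o["tool_rot"][:,2].round(4),o["force"].round(1),o["ft_torque"].round(2))
im=grab_frame("wrist")[:,:,::-1];cv2.imwrite(f"pics/w{n}.png",cv2.resize(im[90:370,270:550],None,fx=2.1,fy=2.1,interpolation=2))
im=grab_frame("scene")[:,:,::-1];cv2.imwrite(f"pics/s{n}.png",cv2.resize(im[190:330,260:440],None,fx=4,fy=4,interpolation=2))
E
python3 look.py 6
```

```text
11.1 [ 0.5597 -0.0017  0.2067] [-1.7e-03 -8.0e-04 -1.0e+00] [ 0.1  0.7 -7. ] [ 0.09  0.22 -0.02]
```

View pics/w6.png

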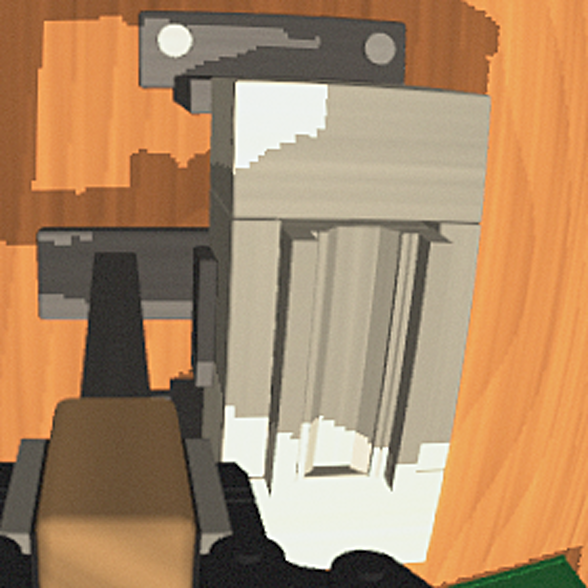

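View pics/s6.png

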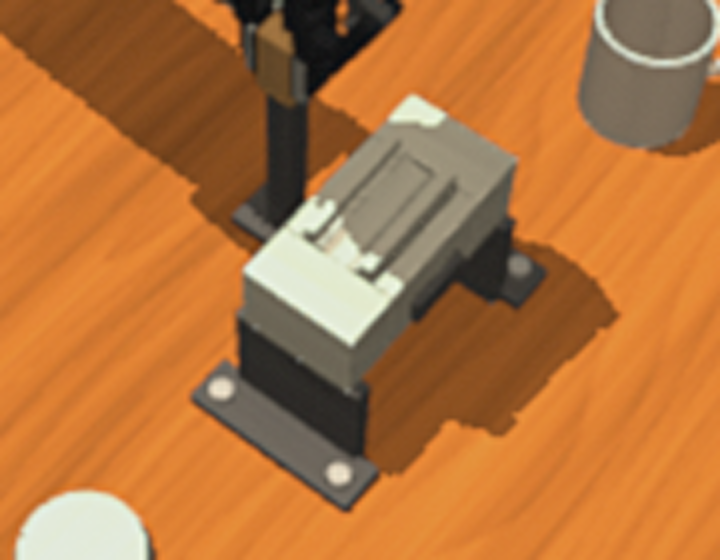

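Request:
carry_out:
  rows:
    - [0,0,-1.5,0,0,0,10]
    - [0,0,-2.5,0,0,0,10]
    - [0,0,-2.5,0,0,0,10]

```text
time: 11.5
ee_pos: [0.5599, -0.0018, 0.2111]
tool_rot: [[1.0, 0.013, 0.001], [0.013, -1.0, -0.001], [0.001, 0.001, -1.0]]
force: [0.9, -0.4, -7.9]
finger_gap: 0.0248
```

```bash
python3 look.py 7
```

```text
11.5 [ 0.5599 -0.0018  0.2111] [ 8.e-04 -1.e-03 -1.e+00] [ 0.9 -0.4 -7.9] [ 0.02  0.33 -0.04]
```

View pics/w7.png

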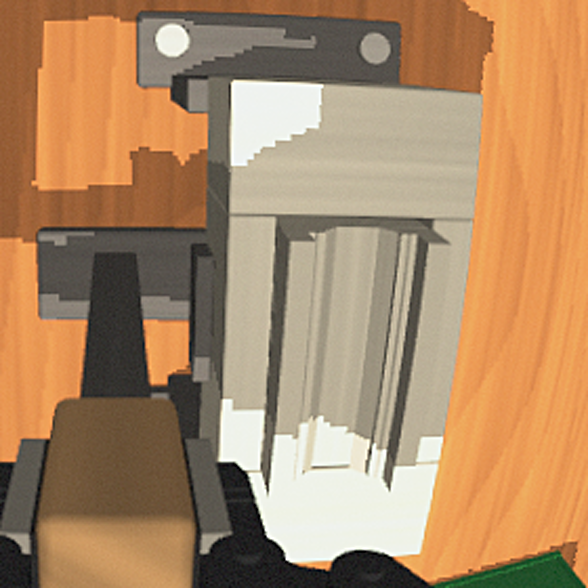

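View pics/s7.png

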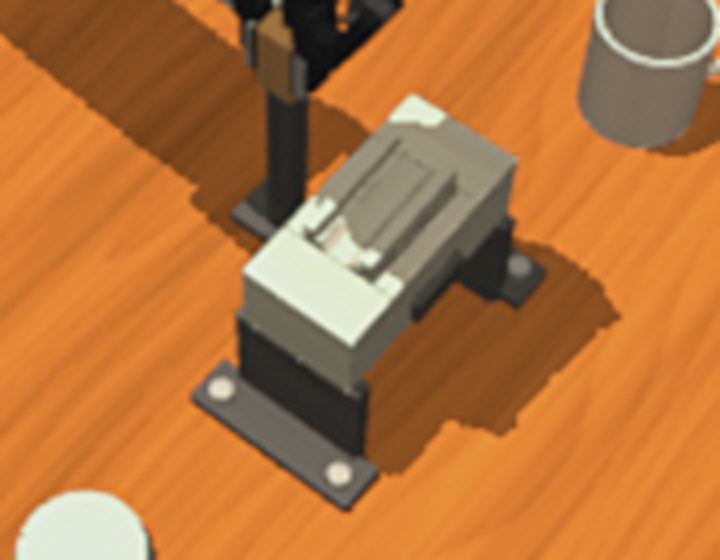

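Request:
carry_out:
  rows:
    - [0,0,4,0,0,0,10]
    - [0,0,8,0,0,0,10]
    - [0,0,12,0,0,0,10]
    - [0,0,12,0,0,0,10]

```text
time: 12.0
ee_pos: [0.5598, -0.002, 0.1981]
tool_rot: [[1.0, 0.013, -0.0], [0.013, -1.0, -0.001], [-0.0, 0.001, -1.0]]
force: [0.2, -0.8, -4.3]
finger_gap: 0.0249
```

```bash
python3 look.py 8
```

```text
12.0 [ 0.5598 -0.002   0.1981] [-0.     -0.0013 -1.    ] [ 0.2 -0.8 -4.3] [-0.03  0.13  0.04]
```

View pics/w8.png

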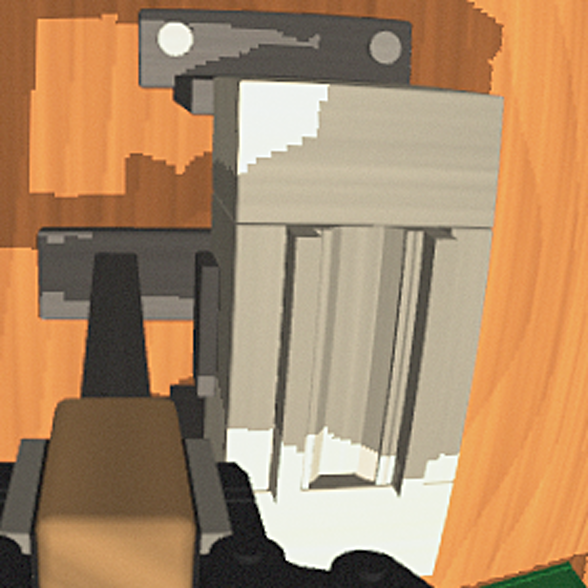

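View pics/s8.png

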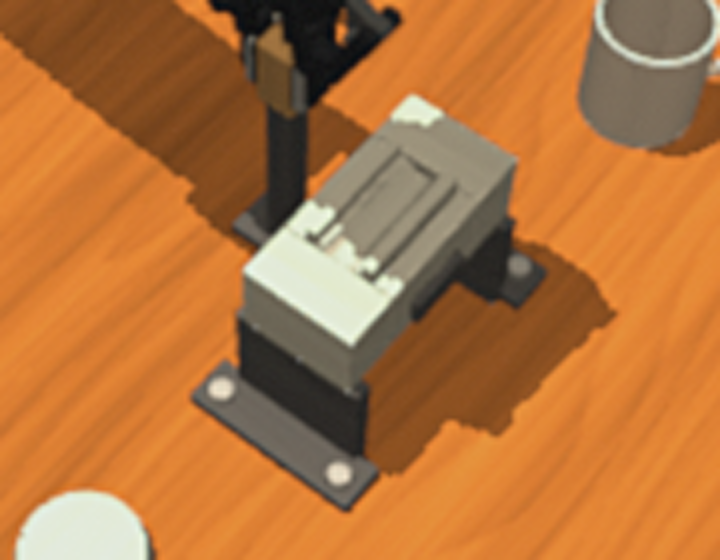

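Request:
carry_out:
  rows:
    - [0,0,8,0,0,0,10]
    - [0,0,18,0,0,0,10]
    - [0,0,28,0,0,0,10]
    - [0,0,34,0,0,0,10]
    - [0,0,34,0,0,0,10]
    - [0,0,34,0,0,0,10]

```text
time: 12.7
ee_pos: [0.5599, -0.002, 0.1646]
tool_rot: [[1.0, 0.013, 0.0], [0.013, -1.0, -0.001], [0.0, 0.001, -1.0]]
force: [0.7, 0.5, -3.9]
finger_gap: 0.0246
```

```bash
python3 look.py 9
```

```text
12.7 [ 0.5599 -0.002   0.1646] [ 4.0e-04 -1.3e-03 -1.0e+00] [ 0.7  0.5 -3.9] [-0.04  0.12 -0.  ]
```

View pics/w9.png

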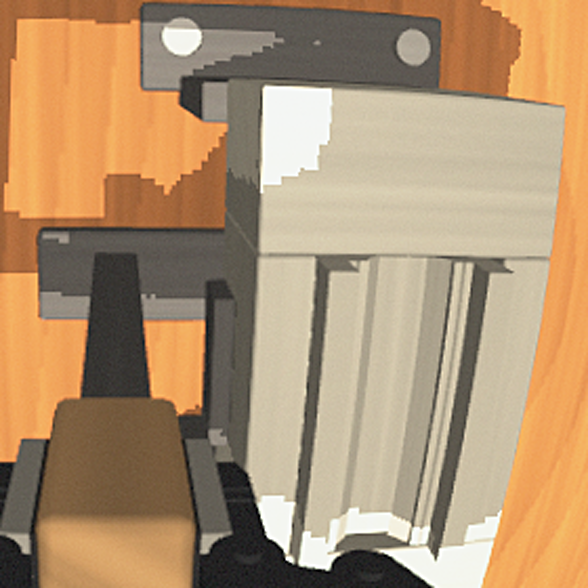

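Request:
carry_out:
  rows:
    - [-10,0,0,0,0,0,10]
    - [-30,0,0,0,0,0,10]
    - [-55,0,0,0,0,0,10]
    - [-80,0,0,0,0,0,10]
    - [-105,0,0,0,0,0,10]
    - [-125,0,0,0,0,0,10]
    - [-140,0,0,0,0,0,10]
    - [-140,0,4,0,0,0,10]
    - [-140,0,7,0,0,0,10]
    - [-140,0,7,0,0,0,10]

```text
time: 13.8
ee_pos: [0.4203, -0.0038, 0.1576]
tool_rot: [[1.0, 0.013, 0.001], [0.013, -1.0, -0.001], [0.001, 0.001, -1.0]]
force: [-1.1, -2.0, -4.1]
finger_gap: 0.0246
```

Request:
carry_out:
  rows:
    - [0,0,1,0,0,0,10]
    - [0,0,2,0,0,0,10]
    - [0,0,2,0,0,0,10]

```text
time: 14.1
ee_pos: [0.4204, -0.0038, 0.1553]
tool_rot: [[1.0, 0.013, 0.001], [0.013, -1.0, -0.001], [0.001, 0.001, -1.0]]
force: [-0.5, 0.6, -3.6]
finger_gap: 0.0247
```

```bash
python3 look.py 10
```

```text
14.1 [ 0.4204 -0.0038  0.1553] [ 6.0e-04 -1.3e-03 -1.0e+00] [-0.5  0.6 -3.6] [-0.01  0.15 -0.  ]
```

View pics/s10.png

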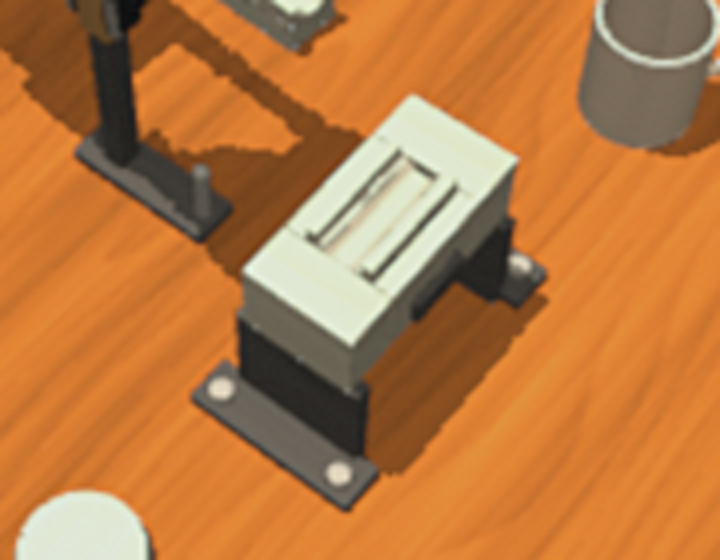

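Request:
carry_out:
  rows:
    - [0,0,1,0,0,0,10]
    - [0,0,1.5,0,0,0,10]

```text
time: 14.4
ee_pos: [0.4206, -0.0039, 0.1545]
tool_rot: [[1.0, 0.013, 0.002], [0.013, -1.0, -0.001], [0.002, 0.001, -1.0]]
force: [-0.4, -0.5, 0.6]
finger_gap: 0.0247
```

```bash
python3 - <<'E'
from plant import *
import cv2
im=grab_frame("top")[:,:,::-1];a=cv2.imread("pics/top0.png")
f=lambda x:cv2.resize(x[165:225,285:380],None,fx=4,fy=4,interpolation=2)
g=lambda x:cv2.resize(x[200:290,300:400],None,fx=4,fy=4,interpolation=2)
s=grab_frame("scene")[:,:,::-1];b=cv2.imread("pics/scene0.png")
cv2.imwrite("pics/cmp_t.png",cv2.hconcat([f(a),f(im)]));cv2.imwrite("pics/cmp_s.png",cv2.hconcat([g(b),g(s)]))
E
```

```text
(no output)
```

View pics/cmp_t.png

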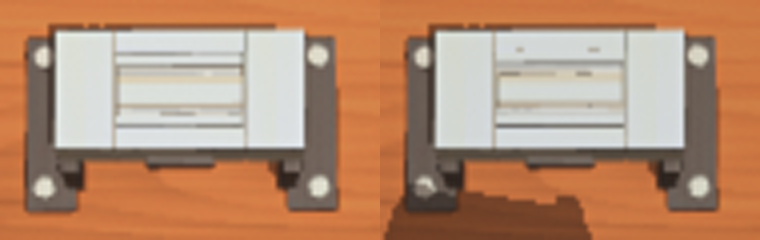

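View pics/cmp_s.png

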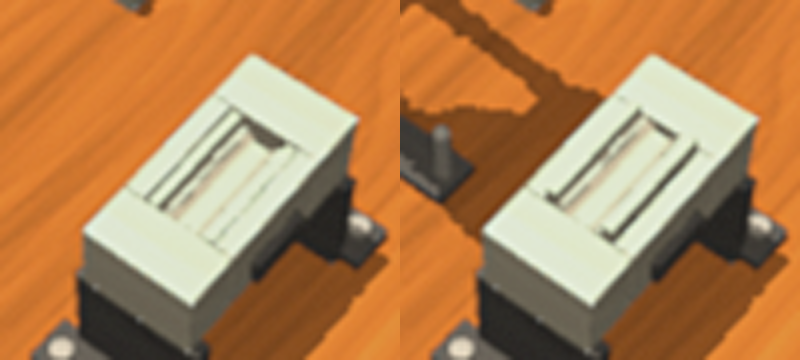

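```bash
python3 - <<'E'
from h import *
import cv2
from plant import *
n=(.6302,.0001,.0205)
for cam,(x0,y0,w,h) in (("scene",(300,200,100,90)),("top",(285,165,95,60))):
    im=np.ascontiguousarray(grab_frame(cam)[:,:,::-1]);s=7
    big=cv2.resize(im[y0:y0+h,x0:x0+w],None,fx=s,fy=s,interpolation=2)
    o=[]
    # register with nest top corners
    b2=big.copy()
    for z,c in((.138,(0,0,255)),(.149,(255,0,0))):
        P=proj(cam,world(n,[(a*.023,b*.04,z) for a,b in((1,1),(1,-1),(-1,-1),(-1,1))]))
        cv2.polylines(b2,[np.int32((P-[x0,y0]+.5)*s)],True,c,1)
    P=proj(cam,world(n,[(a*.038,b*.079,.14) for a,b in((1,1),(1,-1),(-1,-1),(-1,1))]))
    cv2.polylines(b2,[np.int32((P-[x0,y0]+.5)*s)],True,(0,160,0),1)
    cv2.imwrite(f"pics/ov_{cam}.png",b2)
E
```

```text
(no output)
```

View pics/ov_scene.png

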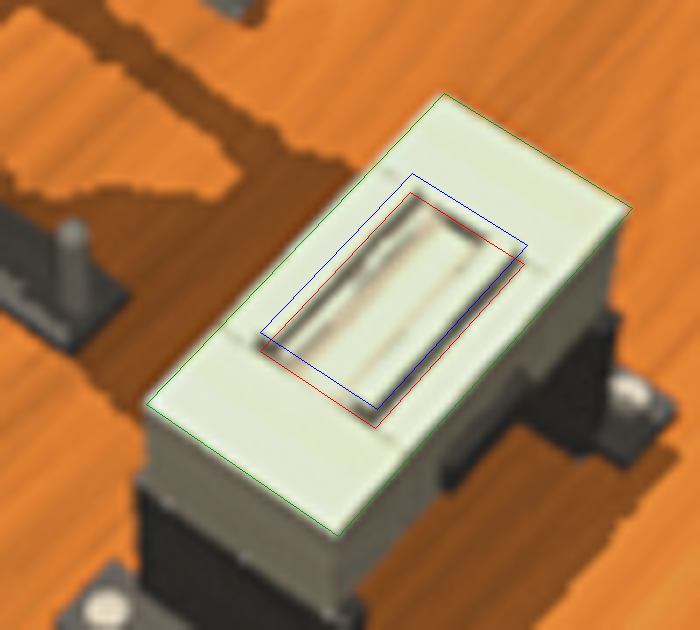

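View pics/ov_top.png

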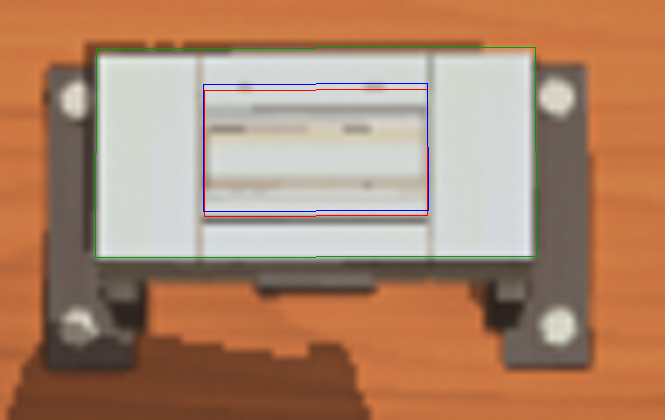

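Request:
carry_out:
  rows:
    - [0,0,0,0,0,0,30]
    - [0,0,0,0,0,0,40]
    - [0,0,0,0,0,0,55]
    - [0,0,0,0,0,0,70]
    - [0,0,-5,0,0,0,80]
    - [0,0,-20,0,0,0,85]
    - [0,0,-50,0,0,0,85]
    - [0,0,-85,0,0,0,85]
    - [0,0,-120,0,0,0,85]
    - [0,0,-150,0,0,0,85]

```text
time: 15.6
ee_pos: [0.4203, -0.0036, 0.308]
tool_rot: [[1.0, 0.013, 0.005], [0.013, -1.0, -0.002], [0.005, 0.002, -1.0]]
force: [1.1, 0.1, 0.4]
finger_gap: 0.085
```

Request:
carry_out:
  rows:
    - [20,40,-30,0,0,0,85]
    - [50,80,-60,0,0,0,85]
    - [80,120,-60,0,0,0,85]
    - [100,140,-60,0,0,0,85]
    - [120,160,-60,0,0,0,85]
    - [120,160,-60,0,0,0,85]

```text
time: 16.2
ee_pos: [0.5437, -0.1645, 0.3671]
tool_rot: [[1.0, 0.01, 0.002], [0.01, -1.0, -0.001], [0.002, 0.001, -1.0]]
force: [0.2, -0.1, -0.7]
finger_gap: 0.0849
```

```bash
python3 - <<'E'
from plant import *
import cv2,numpy as np
o=get_obs();print(o["time"],o["ee_pos"],o["force"])
m=camera_model("wrist");np.savez("w11.npz",**m)
im=grab_frame("wrist")[:,:,::-1];cv2.imwrite("pics/w11.png",im)
im=grab_frame("scene")[:,:,::-1];cv2.imwrite("pics/s11.png",im)
E
```

```text
16.2 [ 0.54372251 -0.16448592  0.36706877] [ 0.24784438 -0.06057913 -0.703332  ]
```

View pics/w11.png

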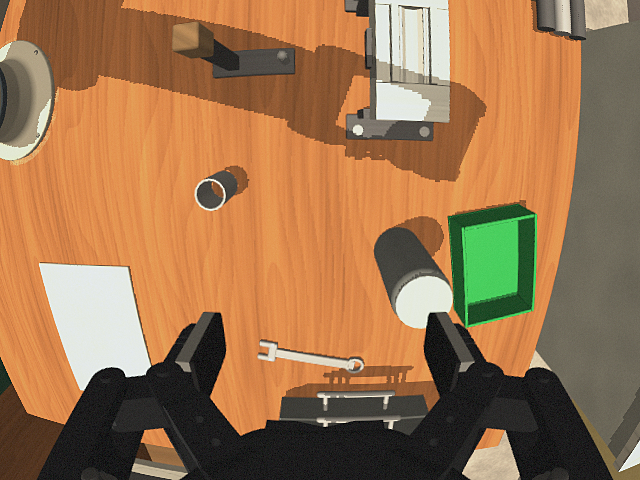

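View pics/s11.png

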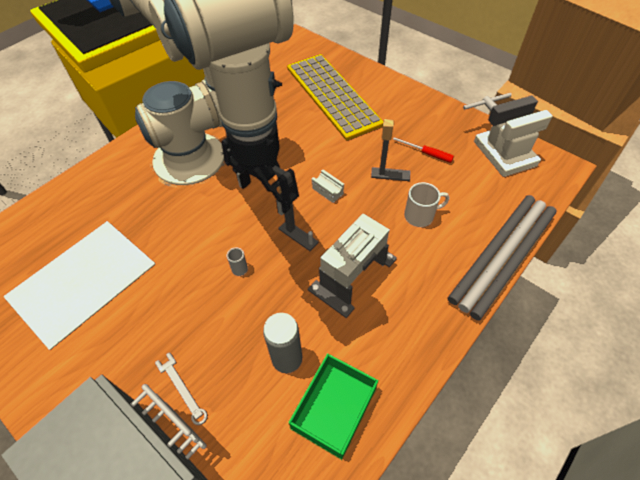

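Request:
carry_out:
  rows:
    - [30,-15,20,0,0,0,85]
    - [60,-30,50,0,0,0,85]
    - [86,-45,85,0,0,0,85]
    - [86,-45,110,0,0,0,85]
    - [86,-45,115,0,0,0,85]
    - [86,-45,115,0,0,0,85]

```text
time: 16.9
ee_pos: [0.6272, -0.1154, 0.2553]
tool_rot: [[1.0, 0.013, 0.004], [0.013, -1.0, -0.001], [0.004, 0.001, -1.0]]
force: [-0.6, -0.8, -0.1]
finger_gap: 0.0852
```

```bash
python3 - <<'E'
from plant import *
import cv2,numpy as np
from h import *
o=get_obs();print(o["time"],o["ee_pos"],o["force"])
m=camera_model("wrist")
im=grab_frame("wrist")[:,:,::-1];cv2.imwrite("pics/w12.png",im)
n=(.6302,.0001,.0205);s=4
P=proj("wrist",world(n,[(0,0,.14)]),m)[0];x0=int(P[0]-95);y0=int(max(0,P[1]-75));print(x0,y0)
b=np.ascontiguousarray(cv2.resize(im[y0:y0+150,x0:x0+190],None,fx=s,fy=s,interpolation=2));cv2.imwrite("pics/w12r.png",b)
for z,c in((.138,(0,0,255)),(.149,(255,0,0))):
    Q=proj("wrist",world(n,[(a*.023,e*.04,z) for a,e in((1,1),(1,-1),(-1,-1),(-1,1))]),m);print(z,Q.round(1).tolist())
    cv2.polylines(b,[np.int32((Q-[x0,y0]+.5)*s)],True,c,1)
Q=proj("wrist",world(n,[(a*.038,e*.079,.14) for a,e in((1,1),(1,-1),(-1,-1),(-1,1))]),m)
cv2.polylines(b,[np.int32((Q-[x0,y0]+.5)*s)],True,(0,160,0),1)
cv2.imwrite("pics/w12o.png",b)
E
```

```text
16.9 [ 0.62717502 -0.1153672   0.25531508] [-0.6260466  -0.78473048 -0.12541899]
234 0
0.138 [[363.0, 19.5], [363.3, 131.0], [296.8, 131.2], [295.8, 19.5]]
0.149 [[364.7, 15.4], [365.1, 131.5], [295.7, 131.8], [294.6, 15.3]]
```

View pics/w12r.png

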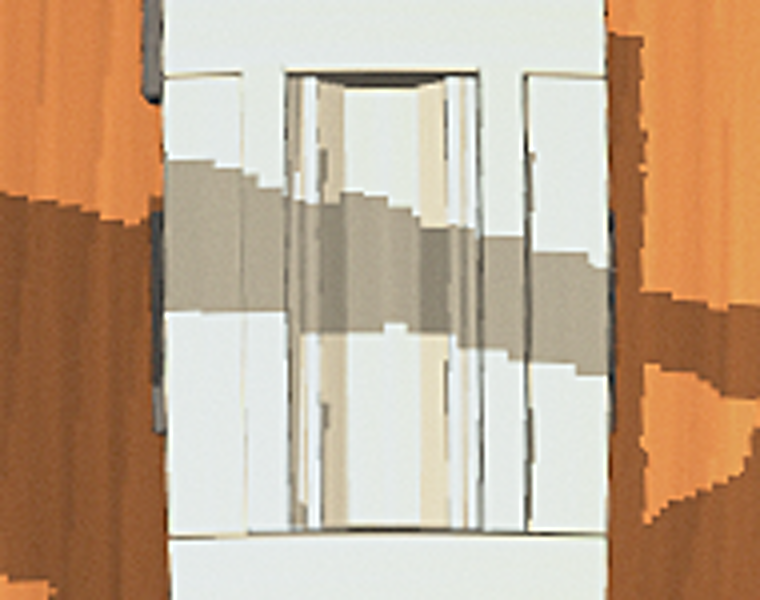

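View pics/w12o.png

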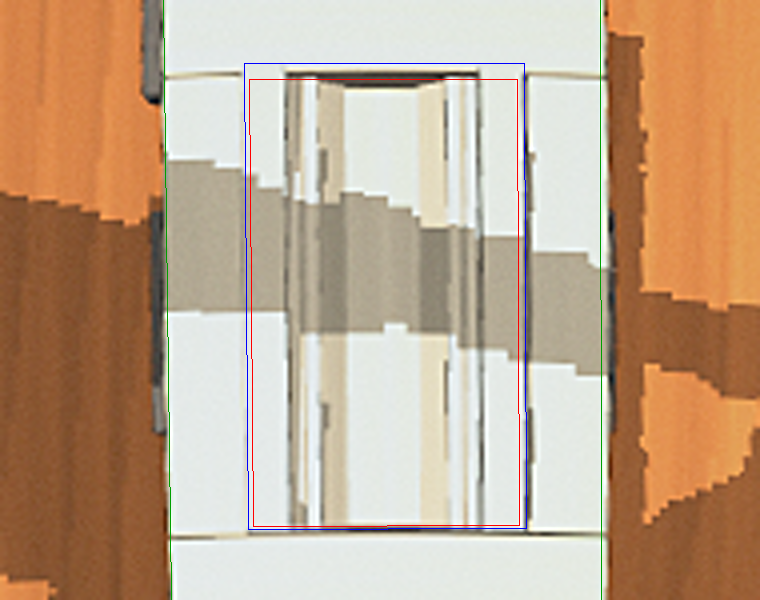

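```bash
python3 - <<'E'
from plant import *
print(sign_off(), get_obs()["time"])
E
```

```text
the job is handed in; nothing more can be done
the job is handed in; nothing more can be done
```

The tube block is up on the spring catches and level, and the hook is out from under the nest. I handed the job in at about 17 s of the 61 s; `sign_off` gives no verdict.

**What I did:**
- I gripped the hook by its handle and brought the foot in under the nest, with the pin held just short of the plate.
- I slid the pin along the plate until it rose into the hole. I then touched both hole edges in y and one in x to centre it; the hole came out about 2 mm off the nest's middle in y.
- I pushed up. The pin touched the block at nest z ≈ 95 mm and met about 11–13 N of resistance. That fell to roughly the block's own weight by about z = 110 mm. I went on to about 114 mm to be sure both catches had snapped, well under the 125 mm limit.
- I lowered the pin, drew the hook out, stood it on the bench at about x = 0.42, y = 0 and let go.

**Last checks:**
- **Block:** the force fell back to the hook's own weight once the pin was lowered to about z = 101 mm, so the block was held without it. In the wrist picture after release, the block's edges fit a top height of 149 mm, equal at both ends, which means level on the catches. In the top camera the 149 mm and 138 mm outlines lie too close together to tell apart, so that view settles nothing.
- **Hook and the rest:** the scene picture shows the hook upright in the open and the other things looking unmoved. The gripper was clear of everything.
- **Disagreement:** the cameras differed by about 1° on the nest's yaw. The hole edges I felt put its centre within 1 mm in x of where I expected it.

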